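# Hold a bisque tile home on the edge gauge

### The job

Check the rectangular tile from the batten on the tile edge gauge: swing the gauge's side arm in by its knob until it stands square to the two studs, on the long mark; then lay the tile flat on the gauge's strips, its long side along the arm, and push its short end in against the dial's sprung plunger until it meets both studs. Finish while still holding the tile home against the studs, so that I can read the dial; do not let go, do not ram the studs, and leave the other pieces where they are.

Things in the scene. Friction and masses are not known exactly. Their poses are not given: they have to be found in the camera images.
- gauge: Tile edge gauge, fixed: grey base plate 250 mm (its x) by 180 mm (its y, -70 to +110 mm), top 15 mm above the table. Origin at table level; +x = direction a tile is pushed home (to studs and dial), +y left, z up. Two steel support strips along x at y = -18 and +18 mm, 8 mm wide, x = -97 to +28 mm; their tops, on which the tile lies, are 27 mm above the table.
- studs: The hard stop: two upright steel studs of 12 mm diameter fixed on the gauge, rising 39 mm above the table, centred at x = 36 mm, y = -20 and +20 mm in the gauge's frame, so their tile side is at x = 30 mm. Same origin and axes as the gauge.
- plunger (a joint): Dial gauge plunger, 10 mm tip between the studs (gauge y = 0, axis 31.5 mm above the table). 0 = out, tip 8 mm proud of the studs at gauge x = 22 mm; grows as it is pushed in along +x (m); about 0.008 when a tile touches the studs. Sprung: 3 N at 0, 5 N at 8 mm; it pushes the tile back out when let go.
- side_arm (a joint): Angle of the side arm (rad): 0 = square to the stud line, parallel to gauge x, over the long white mark on the plate; positive = free end swung out to the gauge's left (+y). Range -0.35 to 1.3, starts between 0.45 and 1.0. Stays where left; stiff, about 8 N at the knob. Marks are 15 degrees apart.
- fence_pivot (a point): On the side arm's pivot axis, at gauge x = 30, y = 40 mm, 61 mm above the table. The arm is a steel bar 20 mm wide reaching 60 mm from the pivot (towards gauge -x at 0), underside 25 mm and top 39 mm above the table; at 0 its tile side is at gauge y = 30 mm.
- fence_knob (a point): Middle height of the upright black knob on the side arm, 48 mm from the pivot: a round post 14 mm in diameter standing on the bar from 39 to 75 mm above the table; this point is 61 mm above the table. It turns with the arm.
- tile: The loose rectangular tile, pale unglazed fired clay, 120 mm (its x) by 60 mm (its y) by 9 mm thick, about 0.12 kg, lying flat across a wooden batten to the right of the gauge, its ends overhanging, underside 20 mm above the table. Origin at the centre of its underside. Either end may go first, either face up.
- tile_mid (a point): Middle of the tile, at mid-thickness (4.5 mm above its underside).
- seat (a point): Where tile_mid is when the tile is home: gauge x = -30 mm, y = 0, 31.5 mm above the table; axes as the gauge. Home, the tile covers gauge x = -90 to +30 mm and y = -30 to +30 mm.
- house_plaque: Bystander: house-shaped tile about 90 by 65 by 10 mm lying flat beyond the tile. Leave alone.
- hex_tile: Bystander: six-sided tile, 87 mm over its corners, 10 mm thick, on the left. Leave alone.
- stamp: Bystander: small dark wooden stamp, 44 mm foot, 60 mm high, on the left. Leave alone.
- bowl: Bystander: plastic bowl, 150 mm across, 70 mm high, at the far right. Leave alone.
- needle (a joint): Needle of the dial gauge (58 mm across, lying face up, centre at gauge x = 98 mm, top 47 mm above the table; its clamp block at x = 45 to 61 mm is 45 mm high). Angle in rad, clockwise from above, 0 = plunger out; turns 36 degrees for each mm that the plunger goes in.
- batten: Wooden drying batten under the tile, fixed: 36 mm (its x) by 150 mm (its y) by 20 mm high, origin at the centre of its underside. The tile lies with its length across it (within 8 degrees), its middle within 5 mm of the batten's centre line.
Mind the look-alikes: they are no part of the job. What is shaped like the tile but green, red or yellow is not meant.

How it is judged (in metres and radians):
On the way, in this order (a step that is already met when the one before it is completed fails the run):
1. the side arm is set square (within 0.06 rad) while nothing presses the plunger yet (value of joint side_arm between -0.06 and 0.06 rad and value of joint plunger below 0.001 m), for 0.2 s.
2. the tile is pressed in against the plunger until it bears on the studs (value of joint plunger above 0.0065 m and contact force between tile and studs above 1.5 N), for 0.2 s.
At the end, for the whole second after the job is handed in: Held for the last second: arm square within 0.06 rad; plunger in over 6.5 mm; tile on the studs with over 1.5 N and held by the fingers with over 2 N; tile centre within 1.5 mm of home along the push, 4 mm sideways, 2 mm in height; straight within 0.04 rad, flat within 0.05 rad, still (all of step 2 and value of joint side_arm between -0.06 and 0.06 rad and contact force between the fingers and tile above 2 N and x of tile_mid in the frame of seat between -0.0015 and 0.003 m and y of tile_mid in the frame of seat between -0.004 and 0.004 m and z of tile_mid in the frame of seat between -0.003 and 0.002 m and angle between the x axis of tile and the x axis of gauge, either way round below 0.04 rad and angle between the z axis of tile and the z axis of gauge, either way round below 0.05 rad and linear speed of tile below 0.01 m/s); the arm keeps its last pose, push and grip.
It fails at once if the studs are rammed (over 40 N) (contact force between tile and studs above 40 N).
It fails at once if another piece is moved more than 30 mm (distance of any of house_plaque, hex_tile, stamp, bowl from where it was at the start of the episode above 0.03 m).
It also fails if it takes over 58 s, if anything falls off the work surface, if the arm or the gripper's body presses on something with over 40 N, if the wrist force passes 120 N, or if a joint passes its speed limit or range.

### The arm

A 6-joint arm with a two-finger parallel gripper is mounted at the origin on the work surface. World frame = base frame: x ahead of the robot, y to its left, z up, the work surface at z = 0. Lengths are in m, angles in degrees, forces in N, time in s.
With the tool pointing down it reaches from about 0.375 to 0.9 m from the base axis. Payload 3.1 kg.
Tool frame: the origin (TCP) lies at the very end of the fingers, on their centre line; the grasp point (between the pads) lies bot.grip_point_offset behind it (bot.grip_point_offset is the distance from the TCP to the grasp point, in m); z points along the fingers, y is the line along which they close (so a half turn about z gives the same grasp; the last joint's range is limited). The gripper opens to 87 mm and grips with 3 to 60 N. Pads are 19 mm wide; open, the fingers measure 117 mm over their backs; the gripper's body (75 mm by 190 mm) begins 51 mm behind the grasp point.
Start: joints at [-83.451, 30.224, 82.088, -0, 67.689, -10.227], TCP at [0.18, -0.598, 0.223] pointing down, gripper open.
Joint ranges: [-176.69, 176.69], [-43.24, 126.21], [12.49, 139.97], [-82, 262], [0, 151.66], [-163.58, 163.58]. Speed limits (degrees/s): [159.86, 159.86, 180, 180, 180, 180].

### API

Orientations are given as a 3x3 rotation matrix whose columns are the frame's x, y, z axes.
In Python, from rig import bot, viewer, ticket gives the robot as it stands.
- The arm moves only by the tool servo_tool, never from a script. Its argument "targets" is a list of rows, each an object with "offset": the shift along the tool's x, y, z in m, a list of three; "dr": the turn, a rotation vector about the tool's x, y, z in degrees, a list of three. In form: [{"offset": [x, y, z], "dr": [ax, ay, az]}, ...]. A call has 1 to 20 rows; each row is the pose to reach, as a shift and turn from the pose commanded when the call began, along the tool's axes at that moment; what a row does not reach only later rows make up. A row lasts 1/12 s, in which the tool goes at most 41.7 mm and 7.16 degrees, less where a joint would pass 70% of its speed; a pose out of reach is approached as far as the arm can. A call with a gripper value outside its range is refused whole. "gripper" is the gripper command: -1 is fully open, 1 is shut, values between are in proportion, set as the call begins (left out, the last holds). The fingers move at their own pace and stop on an object; the grip force is fixed at half the most. Time passes only in rows, so rows that repeat a pose let the fingers close. It gives the time, the measured TCP pose, the force, the opening and the grip force at its end, in the units of the state.
- bot.read_state(): the state, without advancing time (a new reading comes with each control period).
- viewer.capture(name): name is "side" or "top" or "wrist"; returns a dict with "color" (384x512x3 uint8, red, green, blue), "camera_matrix" (3x3 intrinsics, pixels), "R" (3x3) and "t" (3): a world point X has camera coordinates R X + t. Camera axes: x right, y down, z forward; pixel columns grow to the right and rows downward; lengths in m; the calibration is good to about 2 mm. A picture is of the moment at which its call begins. There is no depth.
- ticket.hand_in(): hands the job in; it is judged then, once.
The state is a dict: "time_s": time; "joint_positions": joint angles; "qvel": joint speeds; "tau": joint torques, N m; "position": TCP position; "tcp_rot": TCP orientation; "force": force on the tool from outside, world axes, zero at the start; "moment": the same for the moment, N m; "opening": opening from 0.0 (shut) to 1.0 (fully open); "grasp_force": force on a finger pad.
Only numpy, scipy, OpenCV 4.12 (cv2) and the standard library are available. Lean on these libraries where they do the work, as an engineer would, in place of code of your own. Each camera call takes 0.05 s, during which the arm holds its last target. There are 200 camera calls.

## Working session

There is one attempt and no reset: what is moved stays moved. The work goes in short steps, Python scripts to look and compute and a tool call to move; the robot and the scene stay as the last step left them, time stands still between calls to the robot, and variables do not carry over. Pictures are saved under pics/ and viewed, at most 10 in all, crops included, and the job is handed in when it is done.

Besides the shell and the picture viewer there is one more tool, called after ">>>" as name(argument=value, ...), one argument or row to a line, values as JSON. servo_tool: Moves the arm, as the interface text tells. Its arguments: {"type":"object","properties":{"targets":{"type":"array"},"gripper":{"type":"number"}},"required":["targets"]}

```bash
mkdir -p pics; ls; python3 - <<'E'
from rig import bot,viewer
import cv2,numpy as np
s=bot.read_state();print(s['position'],s['tcp_rot'],s['time_s'],bot.grip_point_offset)
for n in ('top','side'):
    c=viewer.capture(n);cv2.imwrite(f'pics/{n}0.png',cv2.resize(c['color'][:,:,::-1],(800,600),interpolation=cv2.INTER_CUBIC))
    np.savez(f'{n}.npz',K=c['camera_matrix'],R=c['R'],t=c['t'],color=c['color'])
    print(n,c['camera_matrix'],c['R'],c['t'])
E
```

```text
pics
[ 0.18032993 -0.59766551  0.22157422] [[ 9.57443576e-01  2.88620390e-01 -2.62316164e-04]
 [ 2.88620288e-01 -9.57441320e-01  2.10894420e-03]
 [ 3.57531963e-04 -2.09490485e-03 -9.99997742e-01]] 0.0 0.0187
top [[403.09535307   0.         259.37303195]
 [  0.         403.09535307 188.0831648 ]
 [  0.           0.           1.        ]] [[ 2.44655493e-02 -9.99700294e-01 -8.71812974e-04]
 [-9.95683937e-01 -2.42891421e-02 -8.95741922e-02]
 [ 8.95261706e-02  3.05953199e-03 -9.95979771e-01]] [0.00342882 0.57208698 1.30865779]
side [[391.77258429   0.         254.24607327]
 [  0.         391.77258429 188.3144432 ]
 [  0.           0.           1.        ]] [[-0.99952663 -0.03071687 -0.00172695]
 [-0.01435318  0.51523028 -0.85693159]
 [ 0.02721204 -0.85650116 -0.51542727]] [0.55534453 0.04196438 1.15484177]
```

View pics/top0.png

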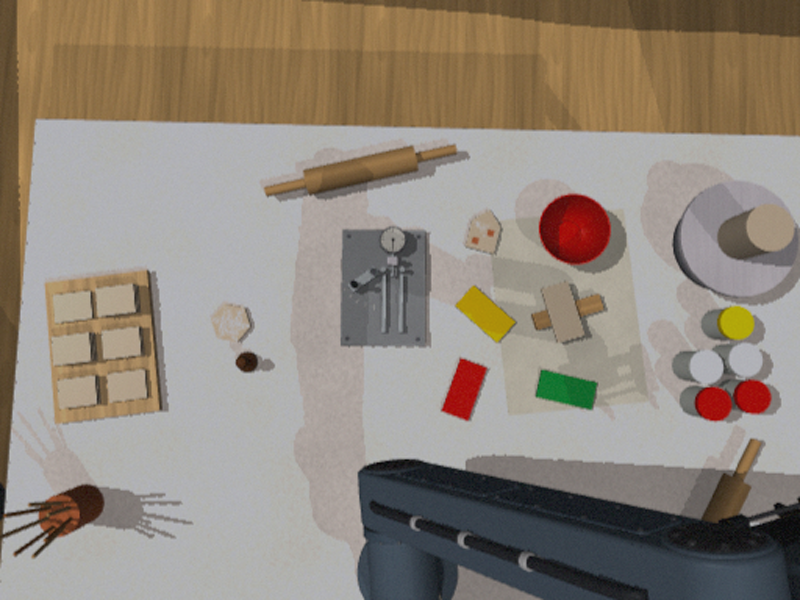

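View pics/side0.png

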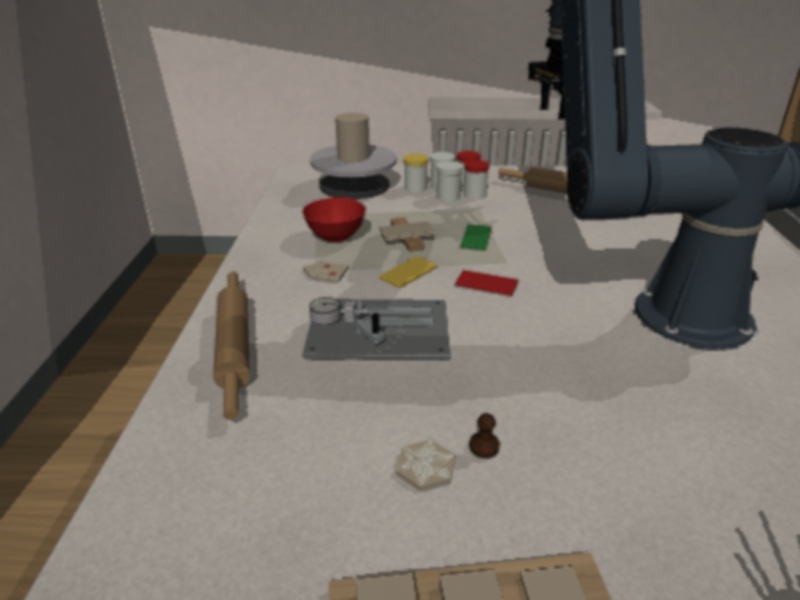

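Candidates in the top view: the pale tile on the batten at (563,312); the six pale tiles on the left rack (about 100,340); and yellow (486,314), red (465,389) and green (567,389) look-alikes. By the description I choose (563,312), on the batten. Next I check it and the gauge in an enlarged crop.

```bash
cat > h.py <<'E'
import numpy as np,cv2
def ray(d,u,v,z):
    "native pixel -> world at height z"
    K,R,t=d['K'],d['R'],d['t']
    r=R.T@np.linalg.solve(K,[u,v,1.]);o=-R.T@t
    return o+r*(z-o[2])/r[2]
def proj(d,X):
    p=d['K']@(d['R']@np.asarray(X,float)+d['t']);return p[:2]/p[2]
E
python3 - <<'E'
import cv2,numpy as np
c=np.load('top.npz')['color'][:,:,::-1]
f=lambda x,y,w,h:cv2.resize(c[y:y+h,x:x+w],None,fx=6,fy=6,interpolation=cv2.INTER_CUBIC)
cv2.imwrite('pics/crop.png',np.hstack([f(212,138,70,90),f(332,138,62,90)]))
E
```

```text
(no output)
```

View pics/crop.png

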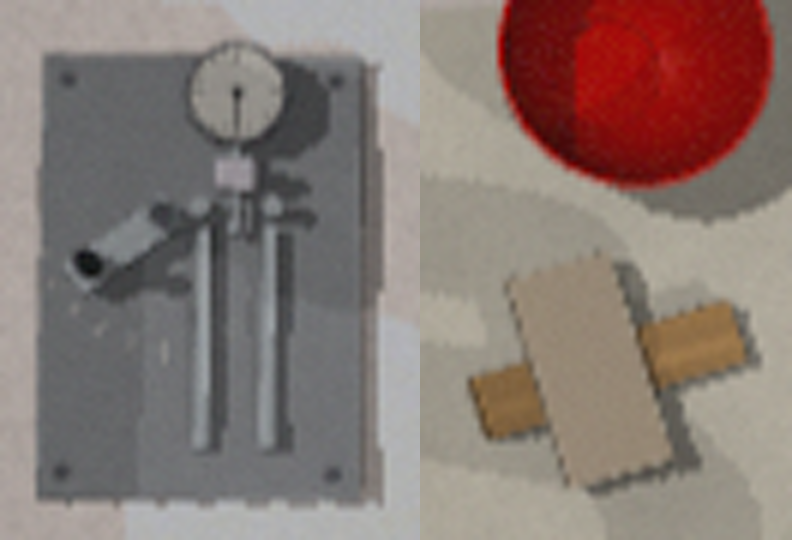

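The crop shows the plain pale tile on the batten, with corners near (505,277), (605,250), (675,462) and (573,488). The gauge shows its dial at (237,93), studs at (200,205) and (272,205), knob top at (90,263) and strip ends at (203,450) and (270,450).

```bash
cat > m.py <<'E'
from h import *
from scipy.optimize import least_squares
d=np.load('top.npz')
nat=lambda x,y,x0,y0=138:(x0+(x+.5)/6-.5,y0+(y+.5)/6-.5)
pts=[((43,55),(.125,.11,.015)),((361,57),(.125,-.07,.015)),((38,498),(-.125,.11,.015)),((360,500),(-.125,-.07,.015)),
((200,205),(.036,.02,.039)),((272,206),(.036,-.02,.039)),((237,93),(.098,0,.047)),((203,450),(-.097,.018,.027)),((270,450),(-.097,-.018,.027))]
W=np.array([ray(d,*nat(*p,212),g[2])[:2] for p,g in pts]);G=np.array([g[:2] for _,g in pts])
# plate x extent: dimension only, assumed centred -> check
def T(q,g):
    c,s=np.cos(q[2]),np.sin(q[2]);return np.array([[c,-s],[s,c]])@np.asarray(g)+q[:2]
def fit(i): return least_squares(lambda q:np.concatenate([T(q,G[k])-W[k] for k in i]),[.6,0,0])
for i in (range(9),range(4,9)):
    r=fit(i);print(r.x[:2],np.degrees(r.x[2]),(r.fun.reshape(-1,2)*1e3).round(1).tolist())
k=ray(d,*nat(90,263,212),.075);print('knob',k)
q=r.x;p=T(q,(.03,.04));v=k[:2]-p;print('pivot',p,'r',np.hypot(*v),'ang',np.degrees(np.arctan2(v[1],v[0])-q[2]))
C=np.array([ray(d,*nat(a-420,b,332),.029)[:2] for a,b in [(505,277),(605,250),(675,462),(573,488)]])
print('tile',C.mean(0),[np.hypot(*(C[i]-C[i-1])).round(4) for i in range(4)])
for a,b in((3,0),(2,1)):
    v=C[b]-C[a];print(np.degrees(np.arctan2(v[1],v[0])))
for a,b in((0,1),(3,2)):
    v=C[a]-C[b];print(np.degrees(np.arctan2(v[1],v[0]))-90)
E
python3 m.py
```

```text
[0.58725916 0.04555161] 1.1986797867589554 [[0.7, 0.5], [1.3, -1.0], [-1.4, 0.8], [-0.9, -1.4], [-0.6, 0.1], [-0.1, -0.4], [0.7, 0.2], [0.2, 0.2], [0.0, 0.9]]
[0.58721911 0.04535796] 1.3578307314184173 [[-0.7, -0.0], [-0.1, -0.5], [0.6, 0.3], [0.1, -0.3], [0.1, 0.5]]
knob [0.58620729 0.12241766 0.075     ]
pivot [0.61626283 0.08605762] r 0.0471740191782949 ang 128.21961153723205
tile [ 0.54333458 -0.31416769] [np.float64(0.121), np.float64(0.0574), np.float64(0.122), np.float64(0.0579)]
18.175259049614834
18.37608804624797
16.50661790454585
15.590585964818587
```

```bash
cat > plan.py <<'E'
import sys,numpy as np
from scipy.spatial.transform import Rotation as Ro
from rig import bot
def plan(pos,yaw):
    s=bot.read_state();R=np.array(s['tcp_rot']);p=np.array(s['position'])
    y=np.radians(yaw);c,n=np.cos(y),np.sin(y)
    T=np.array([[c,n,0],[n,-c,0],[0,0,-1.]])
    print('t',round(s['time_s'],2),'pos',p.round(4),'yaw',np.degrees(np.arctan2(R[1,0],R[0,0])).round(2),'j',np.round(s['joint_positions'],1),'F',np.round(s['force'],1))
    print(' offset',(R.T@(np.array(pos)-p)).round(4),'dr',np.degrees(Ro.from_matrix(R.T@T).as_rotvec()).round(2))
if __name__=='__main__':
    a=list(map(float,sys.argv[1:]));plan(a[:3],a[3])
E
python3 plan.py .5862 .1224 .15 129.5
```

```text
t 0.1 pos [ 0.1803 -0.5977  0.2217] yaw 16.78 j [-83.5  30.3  82.2  -0.   67.7 -10.2] F [0.6 0.3 0.5]
 offset [ 0.5964 -0.5722  0.073 ] dr [-5.0000e-02 -1.2000e-01 -1.1272e+02]
```

>>> servo_tool(
  targets=[
    {"offset": [0.03,-0.029,0],"dr": [0,0,-6]},
    {"offset": [0.06,-0.057,0.003],"dr": [0,0,-12]},
    {"offset": [0.09,-0.086,0.01],"dr": [0,0,-18]},
    {"offset": [0.12,-0.115,0.015],"dr": [0,0,-24]},
    {"offset": [0.15,-0.144,0.02],"dr": [0,0,-30]},
    {"offset": [0.18,-0.173,0.025],"dr": [0,0,-36]},
    {"offset": [0.21,-0.202,0.03],"dr": [0,0,-42]},
    {"offset": [0.24,-0.23,0.035],"dr": [0,0,-48]},
    {"offset": [0.27,-0.259,0.04],"dr": [0,0,-54]},
    {"offset": [0.3,-0.288,0.045],"dr": [0,0,-60]},
    {"offset": [0.33,-0.317,0.05],"dr": [0,0,-66]},
    {"offset": [0.36,-0.346,0.055],"dr": [0,0,-72]},
    {"offset": [0.39,-0.374,0.06],"dr": [0,0,-78]},
    {"offset": [0.42,-0.403,0.065],"dr": [0,0,-84]},
    {"offset": [0.45,-0.432,0.073],"dr": [0,0,-90]},
    {"offset": [0.48,-0.461,0.073],"dr": [0,0,-96]},
    {"offset": [0.51,-0.49,0.073],"dr": [0,0,-102]},
    {"offset": [0.54,-0.518,0.073],"dr": [0,0,-108]},
    {"offset": [0.57,-0.547,0.073],"dr": [0,0,-112.7]},
    {"offset": [0.596,-0.572,0.073],"dr": [0,0,-112.7]},
  ],
  gripper=0.1,
)

```text
time_s: 1.77
position: [0.5864, 0.1237, 0.1492]
tcp_rot: [[-0.639, 0.77, -0.001], [0.77, 0.639, -0.0], [0.0, -0.0, -1.0]]
force: [-0.3, -0.6, -0.7]
opening: 0.449
grasp_force: 0.0
```

```bash
python3 plan.py .5862 .1224 .046 129.5; python3 - <<'E'
from rig import viewer
import cv2
c=viewer.capture('wrist');cv2.imwrite('pics/w1.png',c['color'][:,:,::-1])
from h import *
d=dict(K=c['camera_matrix'],R=c['R'],t=c['t'])
print(proj(d,(.5862,.1224,.075)),proj(d,(.6163,.0861,.039)),proj(d,(.6226,.0662,.039)))
E
```

```text
t 1.77 pos [0.5864 0.1237 0.1492] yaw 129.68 j [  1.2  33.5  89.8  -0.   56.8 -38.4] F [-0.3 -0.6 -0.7]
 offset [-0.0009 -0.0009  0.1032] dr [-0.03 -0.02  0.18]
[251.7561866  200.47922311] [251.84995888 240.35900531] [243.15930436 260.29706788]
```

View pics/w1.png

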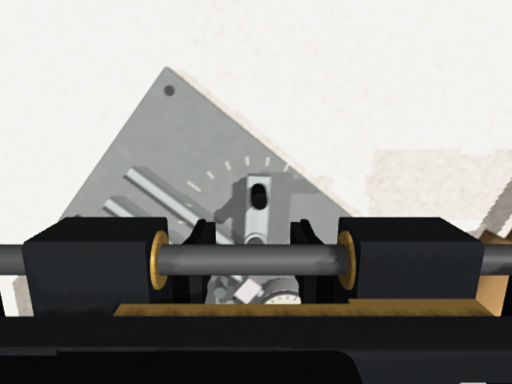

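The knob shows at (258,197), between the fingers, which are at columns 200 and 305. It is within about 3 mm of the prediction, and the bar points along the image column, so I descend and grip.

>>> servo_tool(
  targets=[
    {"offset": [-0.001,-0.001,0.035],"dr": [0,0,0]},
    {"offset": [-0.001,-0.001,0.07],"dr": [0,0,0]},
    {"offset": [-0.001,-0.001,0.09],"dr": [0,0,0]},
    {"offset": [-0.001,-0.001,0.103],"dr": [0,0,0]},
    {"offset": [-0.001,-0.001,0.103],"dr": [0,0,0]},
  ],
)

```text
time_s: 2.23
position: [0.5828, 0.1197, 0.043]
tcp_rot: [[-0.636, 0.772, -0.008], [0.772, 0.636, -0.0], [0.005, -0.006, -1.0]]
force: [-0.2, -0.8, 2.0]
opening: 0.45
grasp_force: 0.0
```

>>> servo_tool(
  targets=[
    {"offset": [0,0,0],"dr": [0,0,0]},
    {"offset": [0,0,0],"dr": [0,0,0]},
    {"offset": [0,0,0],"dr": [0,0,0]},
    {"offset": [0,0,0],"dr": [0,0,0]},
    {"offset": [0,0,0],"dr": [0,0,0]},
    {"offset": [0,0,0],"dr": [0,0,0]},
  ],
  gripper=1,
)

```text
time_s: 2.73
position: [0.5894, 0.1221, 0.048]
tcp_rot: [[-0.634, 0.773, 0.009], [0.773, 0.634, 0.004], [-0.003, 0.009, -1.0]]
force: [4.8, 7.4, -3.8]
opening: 0.152
grasp_force: 30.0
```

```bash
python3 - <<'E'
from rig import bot
from scipy.spatial.transform import Rotation as Ro
import numpy as np
s=bot.read_state();print(s['position'],s['force'],s['opening'],s['grasp_force'])
R=np.array(s['tcp_rot']);p=np.array(s['position']);piv=np.array([.6163,.0861])
v=p[:2]-piv;print(np.hypot(*v),np.degrees(np.arctan2(v[1],v[0])))
a0=np.arctan2(v[1],v[0]);r=np.hypot(*v);a1=np.radians(181.3)
for k in range(1,11):
    a=a0+(a1-a0)*k/10
    q=np.array([*(piv+r*np.array([np.cos(a),np.sin(a)])),p[2]])
    print((R.T@(q-p)).round(4),np.degrees(a-a0).round(1))
E
```

```text
[0.58937448 0.12212909 0.04800314] [ 4.84419176  7.39386353 -3.76276411] 0.15235466249613655 30.021718069911003
0.044978649609859256 126.77175742855206
[-0.     -0.0043 -0.    ] 5.5
[-0.0004 -0.0085 -0.0001] 10.9
[-0.0012 -0.0127 -0.0001] 16.4
[-0.0025 -0.0168 -0.0001] 21.8
[-0.0041 -0.0208 -0.0002] 27.3
[-0.006  -0.0246 -0.0002] 32.7
[-0.0083 -0.0282 -0.0002] 38.2
[-0.011  -0.0316 -0.0003] 43.6
[-0.014  -0.0347 -0.0003] 49.1
[-0.0172 -0.0374 -0.0003] 54.5
```

>>> servo_tool(
  targets=[
    {"offset": [-0.0001,-0.004,0],"dr": [0,0,-5]},
    {"offset": [-0.0007,-0.0083,0],"dr": [0,0,-10]},
    {"offset": [-0.0016,-0.0124,0],"dr": [0,0,-15]},
    {"offset": [-0.0029,-0.0164,0],"dr": [0,0,-20]},
    {"offset": [-0.0045,-0.0203,0],"dr": [0,0,-25]},
    {"offset": [-0.0064,-0.024,0],"dr": [0,0,-30]},
    {"offset": [-0.0087,-0.0275,0],"dr": [0,0,-35]},
    {"offset": [-0.0112,-0.0309,0],"dr": [0,0,-40]},
    {"offset": [-0.0141,-0.0339,0],"dr": [0,0,-45]},
    {"offset": [-0.0171,-0.0368,0],"dr": [0,0,-50]},
    {"offset": [-0.0184,-0.0378,0],"dr": [0,0,-52]},
    {"offset": [-0.0184,-0.0378,0],"dr": [0,0,-52]},
    {"offset": [-0.0184,-0.0378,0],"dr": [0,0,-52]},
    {"offset": [-0.0184,-0.0378,0],"dr": [0,0,-52]},
  ],
)

```text
time_s: 3.9
position: [0.5725, 0.084, 0.048]
tcp_rot: [[-1.0, -0.024, 0.01], [-0.024, 1.0, 0.003], [-0.01, 0.003, -1.0]]
force: [5.9, 9.2, -4.0]
opening: 0.147
grasp_force: 30.0
```

```bash
cat > look.py <<'E'
import sys
from rig import viewer
from h import *
o=[]
for n,(x,y,w,h) in dict(top=(212,138,70,90),side=(190,180,104,60)).items():
    c=viewer.capture(n);np.savez(f'{n}{sys.argv[1]}.npz',K=c['camera_matrix'],R=c['R'],t=c['t'],color=c['color'])
    i=cv2.resize(c['color'][y:y+h,x:x+w,::-1],None,fx=6 if n=='top' else 3.6,fy=6 if n=='top' else 3.6,interpolation=cv2.INTER_CUBIC)
    o.append(cv2.copyMakeBorder(i,0,540-i.shape[0],0,0,0))
cv2.imwrite(f'pics/look{sys.argv[1]}.png',np.hstack(o))
E
python3 plan.py .5682 .0853 .15 181.3; python3 look.py 1
```

```text
t 3.9 pos [0.5725 0.084  0.048 ] yaw -178.6 j [ -2.8  40.8  96.7   0.3  41.9 -94.5] F [ 5.9  9.2 -4. ]
 offset [ 0.0033  0.0017 -0.1021] dr [0.18 0.57 0.1 ]
```

View pics/look1.png

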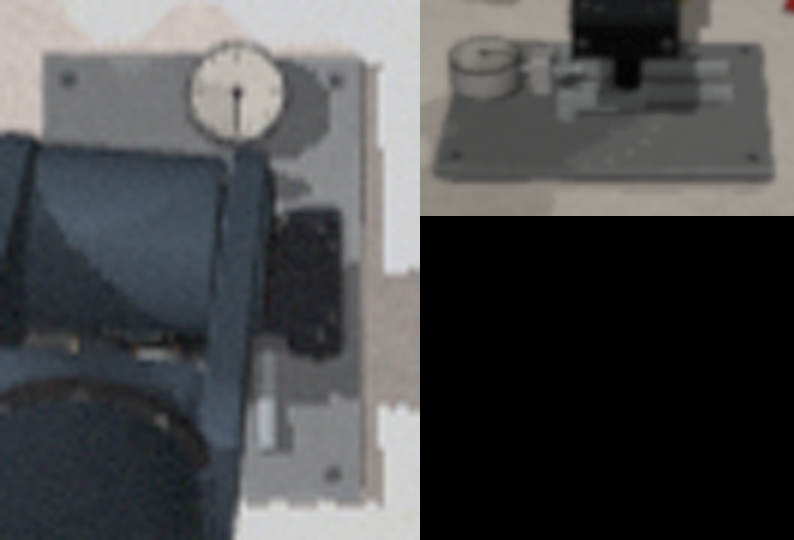

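The side view shows the bar now parallel to the strips. Before opening I relax the stored side load.

>>> servo_tool(
  targets=[
    {"offset": [-0.002,0.002,0],"dr": [0,0,0]},
    {"offset": [-0.003,0.003,0],"dr": [0,0,0]},
    {"offset": [-0.003,0.003,0],"dr": [0,0,0]},
    {"offset": [-0.003,0.003,0],"dr": [0,0,0]},
  ],
)

```text
time_s: 4.33
position: [0.5725, 0.0842, 0.0478]
tcp_rot: [[-1.0, -0.026, 0.003], [-0.026, 1.0, -0.001], [-0.003, -0.001, -1.0]]
force: [1.3, -2.1, 5.7]
opening: 0.148
grasp_force: 30.0
```

>>> servo_tool(
  targets=[
    {"offset": [0.001,-0.0005,0],"dr": [0,0,0]},
    {"offset": [0.001,-0.0005,0],"dr": [0,0,0]},
    {"offset": [0.001,-0.0005,0],"dr": [0,0,0]},
    {"offset": [0.001,-0.0005,0],"dr": [0,0,0]},
    {"offset": [0.001,-0.0005,0],"dr": [0,0,0]},
    {"offset": [0.001,-0.0005,-0.035],"dr": [0,0,0]},
    {"offset": [0.001,-0.0005,-0.07],"dr": [0,0,0]},
    {"offset": [0.001,-0.0005,-0.1],"dr": [0,0,0]},
  ],
  gripper=-1,
)

```text
time_s: 5.0
position: [0.5698, 0.0844, 0.1472]
tcp_rot: [[-1.0, -0.026, -0.002], [-0.026, 1.0, 0.0], [0.002, 0.0, -1.0]]
force: [0.7, -0.1, -0.2]
opening: 0.674
grasp_force: 0.0
```

```bash
python3 - <<'E'
import numpy as np
from plan import plan
# tile grip point 30 mm behind middle (gauge -x side), yaw 197.5
c=np.array([.5433,-.3142]);y=np.radians(17.4)
g=c-.030*np.array([np.cos(y),np.sin(y)]);print(g)
plan([*g,.1],197.4)
E
```

```text
[ 0.51467279 -0.32317122]
t 5.0 pos [0.5698 0.0844 0.1472] yaw -178.53 j [ -2.7  32.1  93.3   0.   54.7 -94.2] F [ 0.7 -0.1 -0.2]
 offset [ 0.0655 -0.406   0.0472] dr [  0.03  -0.09 -15.93]
```

>>> servo_tool(
  targets=[
    {"offset": [0.003,-0.02,0],"dr": [0,0,0]},
    {"offset": [0.01,-0.06,0],"dr": [0,0,-2]},
    {"offset": [0.016,-0.1,0],"dr": [0,0,-4]},
    {"offset": [0.022,-0.14,0],"dr": [0,0,-6]},
    {"offset": [0.029,-0.18,0],"dr": [0,0,-8]},
    {"offset": [0.035,-0.22,0],"dr": [0,0,-10]},
    {"offset": [0.042,-0.26,0],"dr": [0,0,-12]},
    {"offset": [0.049,-0.3,0],"dr": [0,0,-14]},
    {"offset": [0.055,-0.34,0.01],"dr": [0,0,-16]},
    {"offset": [0.061,-0.375,0.02],"dr": [0,0,-16]},
    {"offset": [0.064,-0.395,0.035],"dr": [0,0,-16]},
    {"offset": [0.0655,-0.406,0.047],"dr": [0,0,-16]},
    {"offset": [0.0655,-0.406,0.047],"dr": [0,0,-16]},
    {"offset": [0.0655,-0.406,0.047],"dr": [0,0,-16]},
  ],
)

```text
time_s: 6.17
position: [0.5144, -0.322, 0.0984]
tcp_rot: [[-0.954, -0.299, -0.002], [-0.3, 0.954, 0.003], [0.001, 0.004, -1.0]]
force: [0.3, 0.7, -0.2]
opening: 0.999
grasp_force: 0.0
```

```bash
python3 plan.py .5147 -.3232 .0125 197.4; python3 - <<'E'
from rig import viewer
from h import *
t=viewer.capture('top');w=viewer.capture('wrist')
np.savez('top2.npz',K=t['camera_matrix'],R=t['R'],t=t['t'],color=t['color'])
d=dict(K=w['camera_matrix'],R=w['R'],t=w['t'])
i=cv2.resize(t['color'][150:195,212:260,::-1],None,fx=8,fy=8,interpolation=cv2.INTER_CUBIC)
W=np.ascontiguousarray(w['color'][:,:,::-1])
c=np.array([.5433,-.3142]);y=np.radians(17.4);u=np.array([np.cos(y),np.sin(y)]);n=np.array([-u[1],u[0]])
for a,b in((1,1),(1,-1),(-1,-1),(-1,1)):
    p=proj(d,[*(c+a*.06*u+b*.03*n),.029]);print(p);cv2.circle(W,tuple(int(round(k)) for k in p),2,(0,0,255),1)
W=W[:360,60:460]
cv2.imwrite('pics/l2.png',np.hstack([i,W]))
E
```

```text
t 6.17 pos [ 0.5144 -0.322   0.0984] yaw -162.57 j [ -42.6   38.1   90.5    0.    51.7 -150.1] F [ 0.3  0.7 -0.2]
 offset [-0.0001 -0.0016  0.0859] dr [ 0.21 -0.08  0.03]
[288.5343539 308.6771362]
[213.79507455 308.6357125 ]
[209.23213467 160.28547003]
[293.45337801 160.43280578]
```

View pics/l2.png

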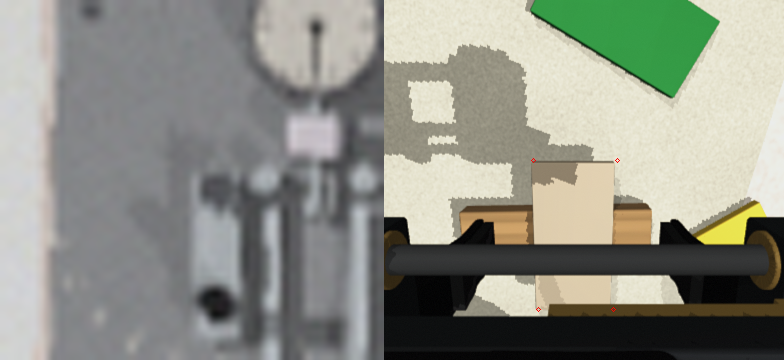

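The wrist view shows the tile end at (533..613,162), within 2 px of the prediction (533..617,160), so the grasp is well aligned. The top view shows the bar parallel to the strips, with the knob top at (215,300).

```bash
python3 - <<'E'
from h import *
d=np.load('top2.npz')
f=lambda x,y,z:ray(d,212+(x+.5)/8-.5,150+(y+.5)/8-.5,z)[:2]
k=f(215,300,.075);q=np.array([.5872,.0454]);a=np.radians(1.3);R=np.array([[np.cos(a),np.sin(a)],[-np.sin(a),np.cos(a)]])
print('knob in gauge',R@(k-q))
for n,p in dict(barL_far=(194,180,.039),barL_near=(192,335,.039),barR_far=(243,185,.039),barR_near=(241,335,.039),studL=(265,180,.039)).items():print(n,R@(f(*p)-q))
E
```

```text
knob in gauge [-0.01728094  0.03905982]
barL_far [0.03557495 0.04992742]
barL_near [-0.02835855  0.05029769]
barR_far [0.03353754 0.02977014]
barR_near [-0.0283243   0.03023913]
studL [0.03562356 0.02073707]
```

>>> servo_tool(
  targets=[
    {"offset": [0,-0.001,0.03],"dr": [0,0,0]},
    {"offset": [0,-0.001,0.06],"dr": [0,0,0]},
    {"offset": [0,-0.001,0.078],"dr": [0,0,0]},
    {"offset": [0,-0.001,0.084],"dr": [0,0,0]},
    {"offset": [0,-0.001,0.084],"dr": [0,0,0]},
    {"offset": [0,-0.001,0.084],"dr": [0,0,0]},
    {"offset": [0,-0.001,0.084],"dr": [0,0,0]},
  ],
)

```text
time_s: 6.85
position: [0.5133, -0.3223, 0.0151]
tcp_rot: [[-0.952, -0.306, -0.006], [-0.306, 0.952, 0.001], [0.006, 0.003, -1.0]]
force: [-5.5, -3.0, -5.2]
opening: 1.003
grasp_force: 3.3
```

>>> servo_tool(
  targets=[
    {"offset": [0,0,0],"dr": [0,0,0]},
    {"offset": [0,0,0],"dr": [0,0,0]},
    {"offset": [0,0,0],"dr": [0,0,0]},
  ],
)

```text
time_s: 7.1
position: [0.5133, -0.3223, 0.0152]
tcp_rot: [[-0.952, -0.306, -0.006], [-0.306, 0.952, 0.001], [0.005, 0.003, -1.0]]
force: [-5.1, -2.6, -4.8]
opening: 0.996
grasp_force: 3.2
```

The sustained force of about 5 N, pushing the tool backwards, means the fingers are touching the batten's near edge. I shift the grip 6 mm further back along the tile.

>>> servo_tool(
  targets=[
    {"offset": [0.003,0,0],"dr": [0,0,0]},
    {"offset": [0.007,0,0],"dr": [0,0,0]},
    {"offset": [0.007,0,0],"dr": [0,0,0]},
    {"offset": [0.007,0,0],"dr": [0,0,0]},
  ],
)

```text
time_s: 7.43
position: [0.5096, -0.3261, 0.0164]
tcp_rot: [[-0.954, -0.301, 0.001], [-0.301, 0.954, -0.001], [-0.001, -0.001, -1.0]]
force: [-0.4, -0.1, -0.3]
opening: 1.002
grasp_force: 0.0
```

>>> servo_tool(
  targets=[
    {"offset": [0,0,0.004],"dr": [0,0,0]},
    {"offset": [0,0,0.004],"dr": [0,0,0]},
    {"offset": [0,0,0.004],"dr": [0,0,0]},
    {"offset": [0,0,0.004],"dr": [0,0,0]},
  ],
)

```text
time_s: 7.77
position: [0.509, -0.3263, 0.0114]
tcp_rot: [[-0.954, -0.3, -0.0], [-0.3, 0.954, 0.0], [-0.0, 0.0, -1.0]]
force: [-0.2, 1.2, 0.5]
opening: 1.001
grasp_force: 0.0
```

>>> servo_tool(
  targets=[
    {"offset": [0,0,0.004],"dr": [0,0,0]},
    {"offset": [0,0,0],"dr": [0,0,0]},
    {"offset": [0,0,0],"dr": [0,0,0]},
    {"offset": [0,0,0],"dr": [0,0,0]},
    {"offset": [0,0,0],"dr": [0,0,0]},
    {"offset": [0,0,0],"dr": [0,0,0]},
  ],
  gripper=1,
)

```text
time_s: 8.27
position: [0.5089, -0.3265, 0.0117]
tcp_rot: [[-0.954, -0.3, 0.0], [-0.3, 0.954, -0.0], [-0.0, -0.0, -1.0]]
force: [0.4, 0.7, 1.5]
opening: 0.687
grasp_force: 30.0
```

>>> servo_tool(
  targets=[
    {"offset": [0,0,-0.02],"dr": [0,0,0]},
    {"offset": [0,0,-0.05],"dr": [0,0,0]},
    {"offset": [0,0,-0.07],"dr": [0,0,0]},
    {"offset": [0,0,-0.07],"dr": [0,0,0]},
  ],
)

```text
time_s: 8.6
position: [0.5111, -0.3284, 0.0855]
tcp_rot: [[-0.954, -0.3, 0.006], [-0.301, 0.954, -0.006], [-0.004, -0.007, -1.0]]
force: [0.1, -0.8, -0.0]
opening: 0.686
grasp_force: 30.0
```

```bash
python3 plan.py .4923 .0417 .08 181.3
```

```text
t 8.6 pos [ 0.5111 -0.3284  0.0855] yaw -162.51 j [ -43.2   39.    91.3   -0.    49.2 -150.7] F [ 0.1 -0.8 -0. ]
 offset [-0.0932  0.3587  0.0033] dr [-0.38  0.28 16.19]
```

>>> servo_tool(
  targets=[
    {"offset": [-0.004,0.015,0],"dr": [0,0,0]},
    {"offset": [-0.012,0.045,0],"dr": [0,0,2]},
    {"offset": [-0.02,0.075,0],"dr": [0,0,4]},
    {"offset": [-0.028,0.105,0],"dr": [0,0,6]},
    {"offset": [-0.036,0.135,0],"dr": [0,0,8]},
    {"offset": [-0.044,0.165,0],"dr": [0,0,10]},
    {"offset": [-0.052,0.195,0],"dr": [0,0,12]},
    {"offset": [-0.06,0.225,0],"dr": [0,0,14]},
    {"offset": [-0.068,0.255,0],"dr": [0,0,16]},
    {"offset": [-0.076,0.285,0],"dr": [0,0,16.1]},
    {"offset": [-0.083,0.313,0],"dr": [0,0,16.1]},
    {"offset": [-0.089,0.336,0],"dr": [0,0,16.1]},
    {"offset": [-0.093,0.35,0],"dr": [0,0,16.1]},
    {"offset": [-0.0945,0.3565,0],"dr": [0,0,16.1]},
    {"offset": [-0.0945,0.3565,0],"dr": [0,0,16.1]},
    {"offset": [-0.0945,0.3565,0],"dr": [0,0,16.1]},
    {"offset": [-0.0945,0.3565,0],"dr": [0,0,16.1]},
  ],
)

```text
time_s: 10.02
position: [0.4918, 0.0413, 0.0812]
tcp_rot: [[-1.0, -0.023, -0.001], [-0.023, 1.0, -0.0], [0.001, -0.0, -1.0]]
force: [-1.1, -0.1, -0.6]
opening: 0.684
grasp_force: 30.0
```

```bash
python3 plan.py .4923 .0417 .022 181.3; python3 - <<'E'
from rig import viewer
from h import *
o=[]
for n,(x,y,w,h) in dict(side=(190,170,104,70),wrist=(80,80,350,280)).items():
    c=viewer.capture(n);o.append(cv2.resize(c['color'][y:y+h,x:x+w,::-1],(400,int(400*h/w)),interpolation=cv2.INTER_CUBIC))
H=max(i.shape[0] for i in o)
cv2.imwrite('pics/l3.png',np.hstack([cv2.copyMakeBorder(i,0,H-i.shape[0],0,0,0) for i in o]))
E
```

```text
t 10.02 pos [0.4918 0.0413 0.0812] yaw -178.67 j [ -8.2  33.6 107.7  -0.   38.7 -99.5] F [-1.1 -0.1 -0.6]
 offset [-0.0005  0.0003  0.0592] dr [-0.01 -0.03  0.03]
```

View pics/l3.png

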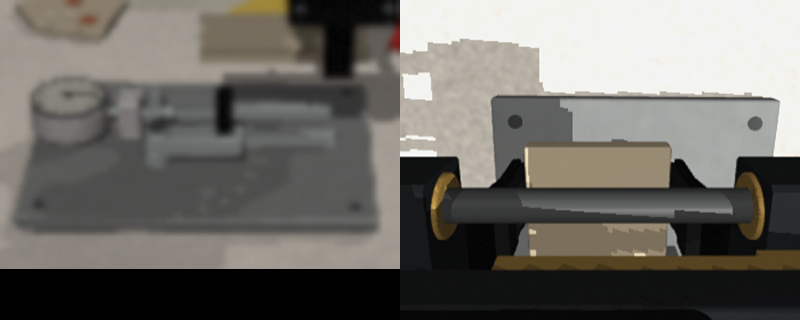

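The side view shows the tile held level at (205..320,15..60), behind and above the strips. The wrist view shows it straight between the fingers. Lowering now.

>>> servo_tool(
  targets=[
    {"offset": [0,0,0.02],"dr": [0,0,0]},
    {"offset": [0,0,0.04],"dr": [0,0,0]},
    {"offset": [0,0,0.052],"dr": [0,0,0]},
    {"offset": [0,0,0.058],"dr": [0,0,0]},
    {"offset": [0,0,0.058],"dr": [0,0,0]},
    {"offset": [0,0,0.06],"dr": [0,0,0]},
    {"offset": [0,0,0.06],"dr": [0,0,0]},
    {"offset": [0,0,0.06],"dr": [0,0,0]},
  ],
)

```text
time_s: 10.78
position: [0.4925, 0.0418, 0.0222]
tcp_rot: [[-1.0, -0.024, 0.001], [-0.024, 1.0, -0.0], [-0.001, -0.0, -1.0]]
force: [0.1, 0.7, -0.8]
opening: 0.678
grasp_force: 30.0
```

>>> servo_tool(
  targets=[
    {"offset": [0,0,0.001],"dr": [0,0,0]},
    {"offset": [0,0,0.002],"dr": [0,0,0]},
    {"offset": [0,0,0.003],"dr": [0,0,0]},
    {"offset": [0,0,0.0035],"dr": [0,0,0]},
    {"offset": [0,0,0.0035],"dr": [0,0,0]},
    {"offset": [0,0,0.0035],"dr": [0,0,0]},
  ],
)

```text
time_s: 11.28
position: [0.4923, 0.042, 0.0186]
tcp_rot: [[-1.0, -0.024, 0.001], [-0.024, 1.0, -0.0], [-0.001, -0.0, -1.0]]
force: [0.1, -0.5, 5.8]
opening: 0.684
grasp_force: 30.0
```

Contact on the strips is at the expected height, with 5.8 N. Now I push forward in stages.

>>> servo_tool(
  targets=[
    {"offset": [-0.003,0,-0.0005],"dr": [0,0,0]},
    {"offset": [-0.006,0,-0.0005],"dr": [0,0,0]},
    {"offset": [-0.009,0,-0.0005],"dr": [0,0,0]},
    {"offset": [-0.012,0,-0.0005],"dr": [0,0,0]},
    {"offset": [-0.015,0,-0.0005],"dr": [0,0,0]},
    {"offset": [-0.018,0,-0.0005],"dr": [0,0,0]},
    {"offset": [-0.02,0,-0.0005],"dr": [0,0,0]},
    {"offset": [-0.022,0,-0.0005],"dr": [0,0,0]},
    {"offset": [-0.024,0,-0.0005],"dr": [0,0,0]},
    {"offset": [-0.024,0,-0.0005],"dr": [0,0,0]},
    {"offset": [-0.024,0,-0.0005],"dr": [0,0,0]},
  ],
)

```text
time_s: 12.2
position: [0.5081, 0.0426, 0.0185]
tcp_rot: [[-1.0, -0.025, -0.016], [-0.025, 1.0, 0.0], [0.016, 0.001, -1.0]]
force: [-13.0, -6.3, 13.9]
opening: 0.681
grasp_force: 30.0
```

```bash
python3 - <<'E'
from rig import viewer
from h import *
o=[]
for n,(x,y,w,h) in dict(top=(222,150,50,75),side=(190,185,104,55)).items():
    c=viewer.capture(n);o.append(cv2.resize(c['color'][y:y+h,x:x+w,::-1],(int(420*w/h) if n=='top' else 510,420 if n=='top' else int(510*h/w)),interpolation=cv2.INTER_CUBIC))
    np.savez(n+'4.npz',K=c['camera_matrix'],R=c['R'],t=c['t'],color=c['color'])
H=max(i.shape[0] for i in o)
cv2.imwrite('pics/l4.png',np.hstack([cv2.copyMakeBorder(i,0,H-i.shape[0],0,0,0) for i in o]))
E
```

```text
(no output)
```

View pics/l4.png

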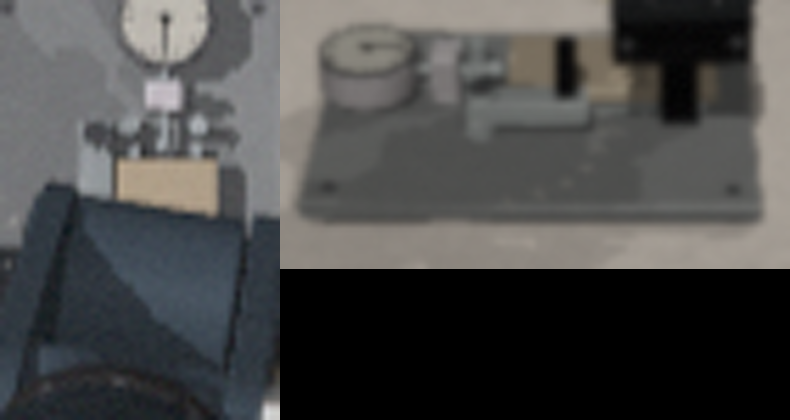

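The tile front is at row 158 and the stud line at row 125 in the crop, so the front sits at about gauge x = +17 and is not yet on the plunger; the needle is unmoved. The tile's left edge (column 117) rubs the bar, and the downward load causes friction. I ease both.

>>> servo_tool(
  targets=[
    {"offset": [0,-0.0005,-0.001],"dr": [0,0,0]},
    {"offset": [0,-0.001,-0.002],"dr": [0,0,0]},
    {"offset": [0,-0.001,-0.0025],"dr": [0,0,0]},
    {"offset": [0,-0.001,-0.0025],"dr": [0,0,0]},
    {"offset": [0,-0.001,-0.0025],"dr": [0,0,0]},
  ],
)

```text
time_s: 12.72
position: [0.5149, 0.042, 0.0205]
tcp_rot: [[-1.0, -0.024, -0.003], [-0.024, 1.0, 0.0], [0.003, 0.001, -1.0]]
force: [-3.1, 0.7, -1.8]
opening: 0.685
grasp_force: 30.0
```

>>> servo_tool(
  targets=[
    {"offset": [-0.002,0,0],"dr": [0,0,0]},
    {"offset": [-0.004,0,0],"dr": [0,0,0]},
    {"offset": [-0.006,0,0.0005],"dr": [0,0,0]},
    {"offset": [-0.008,0,0.001],"dr": [0,0,0]},
    {"offset": [-0.008,0,0.001],"dr": [0,0,0]},
    {"offset": [-0.008,0,0.001],"dr": [0,0,0]},
  ],
)

```text
time_s: 13.22
position: [0.5218, 0.0421, 0.0196]
tcp_rot: [[-1.0, -0.024, -0.005], [-0.024, 1.0, 0.001], [0.005, 0.001, -1.0]]
force: [-6.5, 0.2, -0.5]
opening: 0.683
grasp_force: 30.0
```

>>> servo_tool(
  targets=[
    {"offset": [-0.002,0,0],"dr": [0,0,0]},
    {"offset": [-0.004,0,0.0005],"dr": [0,0,0]},
    {"offset": [-0.004,0,0.001],"dr": [0,0,0]},
    {"offset": [-0.004,0,0.001],"dr": [0,0,0]},
    {"offset": [-0.004,0,0.001],"dr": [0,0,0]},
  ],
)

```text
time_s: 13.63
position: [0.5219, 0.0424, 0.0187]
tcp_rot: [[-1.0, -0.023, -0.013], [-0.023, 1.0, 0.001], [0.013, 0.002, -1.0]]
force: [-12.4, -1.3, 4.9]
opening: 0.684
grasp_force: 30.0
```

Hard stop reached: x no longer advances and the force is rising. I add a little more push and check the dial.

>>> servo_tool(
  targets=[
    {"offset": [-0.001,0,-0.0005],"dr": [0,0,0]},
    {"offset": [-0.0025,0,-0.0005],"dr": [0,0,0]},
    {"offset": [-0.0025,0,-0.0005],"dr": [0,0,0]},
    {"offset": [-0.0025,0,-0.0005],"dr": [0,0,0]},
    {"offset": [-0.0025,0,-0.0005],"dr": [0,0,0]},
    {"offset": [-0.0025,0,-0.0005],"dr": [0,0,0]},
  ],
)

```text
time_s: 14.13
position: [0.5218, 0.0425, 0.0187]
tcp_rot: [[-1.0, -0.023, -0.018], [-0.023, 1.0, 0.002], [0.018, 0.002, -1.0]]
force: [-15.9, -1.8, 4.3]
opening: 0.685
grasp_force: 30.0
```

```bash
python3 - <<'E'
from rig import viewer
from h import *
o=[]
for n,(x,y,w,h) in dict(top=(222,140,50,60),side=(190,185,80,50)).items():
    c=viewer.capture(n);o.append(cv2.resize(c['color'][y:y+h,x:x+w,::-1],(400,480) if n=='top' else (400,250),interpolation=cv2.INTER_CUBIC))
H=max(i.shape[0] for i in o)
cv2.imwrite('pics/l5.png',np.hstack([cv2.copyMakeBorder(i,0,H-i.shape[0],0,0,0) for i in o]))
E
```

```text
(no output)
```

View pics/l5.png

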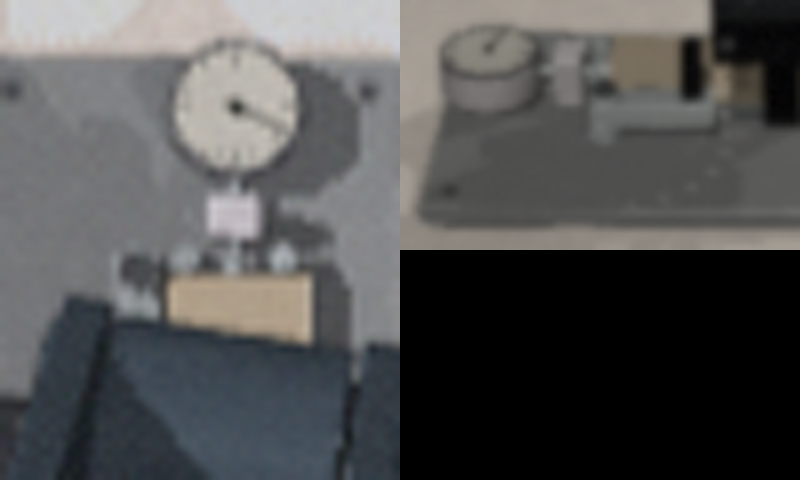

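The needle points at (290,132) from its centre (237,106). That is about 290° clockwise from its start, or about 8 mm of plunger travel. The tile front is flush under both studs, about 2 mm to the right of centre, and the bar is still square.

```bash
python3 -c "
from rig import ticket
print(ticket.hand_in())"
```

```text
the job is handed in; nothing more can be done
None
```

I handed the job in with the side arm square and the tile still gripped and held against both studs at about 16 N total push. The needle reads about 8 mm of plunger travel, and the tile sits about 2 mm right of centre; the hand-in returned no verdict.

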